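# Load the disinfection drawer and cam it shut

### The job

Put every syringe and pair of forceps that lies loose on the worktop into the drawer of the white disinfection cabinet, then push the drawer fully shut and crank the cam round until its bolt is fully out and the roller rests on the dwell of the cam's nose. The drawer may or may not be held by the unmarked catch lever on the roof: try the drawer, and if it is held, throw the lever to its other side. Leave the tape roll and the timer where they are.

Things in the scene. Friction and masses are not known exactly. Their poses are not given: they have to be found in the camera images.
- drawer_in (a point): centre of the drawer tray's inner floor, 17 mm over the worktop. Tray 125 (x) x 190 mm (y) inside, walls 37 mm high. Grey drawer front, 10 to 82 mm over the worktop, stands 68 to 86 mm from here toward -x. Own x into the white cabinet (158 deep, 230 wide, 94 mm high, fixed), y left, z up; pulls out toward -x. Fully out, this point is 46 mm in front of the cabinet; roof underside at 84 mm
- drawer (a joint): travel of the drawer in m: 0 shut (its start), 0.13 fully out. It slides with about 1.5 N of friction and stays where it is left. If the catch holds it, it gives only about 3 mm and then stops dead
- handle (a point): the drawer's pull: upright black bar, 14 mm wide (own y), 16 mm deep (x), from 40 to 102 mm over the worktop, 45 mm in front of the drawer front's middle on a short stem, free on both sides. This point is on its middle line, 80 mm over the worktop; axes as the drawer's. Grip across y from above; it moves with the drawer
- catch_ball (a point): centre of the black ball (20 mm diameter) on the end of the drawer catch's toggle lever, which stands on the left of the cabinet's front roof edge. It leans to one side or the other and drops over by itself once pushed past upright (well under 2 N needed)
- catch_pivot (a point): pivot of the catch lever, 102 mm over the worktop, fixed to the cabinet; the ball is 40 mm from it. Axes as the cabinet's (x into the cabinet, y to the left, z up)
- catch (a joint): lean of the catch lever in rad: +0.6 at rest to the cabinet's -y (right), -0.6 at rest to +y (left), 0 upright. One side holds the drawer, the other frees it; which is which is unmarked, hidden in the drawer front and differs from start to start, as does the side it leans to. Only trying the drawer tells. If held, push the lever to its other side
- cam (a joint): angle in rad of the plate cam on the cabinet's right wing about the vertical, + counter-clockwise from above; range -0.4 to 4.4, starts at 0 to 0.6. At 0 its broad nose points to -y, away from the bolt. The bolt stays back up to about 1.6, moves out till 2.5; from 2.53 to 3.75 its roller rests on the constant-radius nose (the dwell); beyond, it falls back. Friction 0.06 N m holds it
- cam_axis (a point): axis of the cam, on its top face, 76 mm over the worktop; fixed; axes as the cabinet's. The cam is 12 mm thick, base radius 25 mm, nose radius 45 mm
- crank_pin (a point): middle of the crank handle, an upright black cylinder 14 mm thick, 92 to 147 mm over the worktop, 50 mm from the cam's axis, on an arm whose top is 94 mm over the worktop; this point is 122 mm over it. At cam angle 0 it lies from the axis toward the cabinet's +x; it turns with the cam. It can be held from above and led round in a circle without turning the hand; 6 N at most
- bolt (a joint): travel in m of the bolt that the cam's roller pushes out toward the cabinet's +y across the face of the shut drawer: 0 back, 0.020 fully out (in the dwell). A spring keeps it on the cam. If it is out while the drawer is open, the drawer cannot shut
- syringe_1_mid (a point): 10 ml syringe lying down: clear barrel 17 mm thick, about 95 mm long, with a thin 30 mm flange toward its +y end and the plunger beyond; 128 mm (118 for syringe_2) long, 18 g. Origin on the axis, half-way along and half-way up (10 mm over what it lies on); long axis is own y; the flange keeps it from rolling far. Grip across the barrel. It may be absent
- syringe_2_mid (a point): 10 ml syringe lying down: clear barrel 17 mm thick, about 95 mm long, with a thin 30 mm flange toward its +y end and the plunger beyond; 128 mm (118 for syringe_2) long, 18 g. Origin on the axis, half-way along and half-way up (10 mm over what it lies on); long axis is own y; the flange keeps it from rolling far. Grip across the barrel. It may be absent
- syringe_3_mid (a point): 10 ml syringe lying down: clear barrel 17 mm thick, about 95 mm long, with a thin 30 mm flange toward its +y end and the plunger beyond; 128 mm (118 for syringe_2) long, 18 g. Origin on the axis, half-way along and half-way up (10 mm over what it lies on); long axis is own y; the flange keeps it from rolling far. Grip across the barrel. It may be absent
- forceps_1_mid (a point): steel forceps lying flat: 130 mm long (own y), at most 18 mm wide (own x, at the middle), 10 mm high, 22 g. Origin at the centre, half-way up (5 mm over what it lies on). Grip across the width at the middle. It may be absent
- forceps_2_mid (a point): steel forceps lying flat: 130 mm long (own y), at most 18 mm wide (own x, at the middle), 10 mm high, 22 g. Origin at the centre, half-way up (5 mm over what it lies on). Grip across the width at the middle. It may be absent
- tape_mid (a point): middle of a roll of green label tape lying flat, 83 mm across, 18 mm high; a bystander, loose
- clock_mid (a point): middle of a white bench timer, 66 x 66 x 20 mm; a bystander, loose
There are look-alikes about, which are no part of the job. What is shaped like the part that bears syringe_2_mid but blue is not meant.

How it is judged:
On the way, in this order (a step that is already met when the one before it is completed fails the run):
1. the drawer is pulled open, by at least 100 mm (value of joint drawer above 0.1 m), for 0.2 s.
2. every syringe and forceps present lies in the drawer's tray (x of syringe_1_mid in the frame of drawer_in between -0.07 and 0.07 m and y of syringe_1_mid in the frame of drawer_in between -0.105 and 0.105 m and z of syringe_1_mid in the frame of drawer_in between -0.004 and 0.05 m and x of syringe_2_mid in the frame of drawer_in between -0.07 and 0.07 m and y of syringe_2_mid in the frame of drawer_in between -0.105 and 0.105 m and z of syringe_2_mid in the frame of drawer_in between -0.004 and 0.05 m and x of syringe_3_mid in the frame of drawer_in between -0.07 and 0.07 m and y of syringe_3_mid in the frame of drawer_in between -0.105 and 0.105 m and z of syringe_3_mid in the frame of drawer_in between -0.004 and 0.05 m and x of forceps_1_mid in the frame of drawer_in between -0.07 and 0.07 m and y of forceps_1_mid in the frame of drawer_in between -0.105 and 0.105 m and z of forceps_1_mid in the frame of drawer_in between -0.004 and 0.05 m and x of forceps_2_mid in the frame of drawer_in between -0.07 and 0.07 m and y of forceps_2_mid in the frame of drawer_in between -0.105 and 0.105 m and z of forceps_2_mid in the frame of drawer_in between -0.004 and 0.05 m), for 0.2 s.
3. the drawer is shut with everything in it (all of step 2 and value of joint drawer below 0.008 m), for 0.2 s.
4. the cam is cranked until the bolt is out and rests on the dwell (value of joint drawer below 0.008 m and value of joint cam between 2.52 and 3.76 rad and value of joint bolt above 0.0175 m), for 0.2 s.
At the end, for the whole second after the job is handed in: Every syringe and forceps present is in the tray (its middle within 70 mm in x and 105 mm in y of the tray's centre, at most 50 mm over its floor), the drawer is within 8 mm of shut, the cam is at rest between 2.52 and 3.76 rad with the bolt at least 17.5 mm out (all of step 2 and all of step 4 and velocity of joint cam between -0.1 and 0.1 rad/s); the robot touches nothing.
It fails at once if the tape roll or the timer is shifted by more than 50 mm (distance of any of tape_mid, clock_mid from where it was at the start of the episode above 0.05 m).
Of syringe_1, syringe_2, syringe_3, forceps_1, forceps_2 only 3 to 5 are there at a start; the rules pass over those that are not, and their reading is None.
At some moment in a run one of syringe_1, syringe_2, syringe_3, forceps_1, forceps_2 may be knocked a few centimetres aside while the robot is not near it.
Once in a run the grip may slacken for a moment while it holds something.
It also fails if it takes over 210 s, if anything falls off the work surface, if the arm or the gripper's body presses on something with over 40 N, if the wrist force passes 120 N, or if a joint passes its speed limit or range.

### The arm

A 6-joint arm with a two-finger parallel gripper is mounted at the origin on a cart in front of the work surface, level with it; the furniture and walls round the work are solid. World frame = base frame: x ahead of the robot, y to its left, z up, the work surface at z = 0. Lengths are in m, angles in rad, forces in N, time in s.
With the tool pointing down it reaches from about 0.35 to 0.775 m from the base axis. Payload 7.3 kg.
Tool frame: the origin (TCP) lies on the centre line of the jaws, within the pads' length; the fingertips stand 11 mm ahead of it and the grasp point (between the pads) lies 8 mm behind it; z points along the fingers, y is the line along which they close (so a half turn about z gives the same grasp; the last joint's range is limited). The gripper opens to 92 mm and grips with 3 to 60 N. Pads are 19 mm wide; open, the fingers measure 130 mm over their backs; the gripper's body (75 mm by 190 mm) begins 47 mm behind the grasp point.
Start: joints at [1.174, 0.342, 1.524, -0, 1.275, -0.146], TCP at [0.13, 0.509, 0.238] pointing down, gripper open.
Joint ranges: [-2.53, 2.53], [-0.77, 2.02], [0.04, 2.7], [-1, 4.14], [0.28, 2.66], [-3.11, 3.11]. Speed limits (rad/s): [2.57, 2.57, 3.14, 3.14, 3.14, 3.14].

### API

Orientations are given as [roll, pitch, yaw] about the fixed x, y, z axes, in that order (R = Rz(yaw) Ry(pitch) Rx(roll)).
In Python, from bench import arm gives the robot as it stands. The module is installed in compiled form; this text tells all that it offers.
- The arm moves only by the tool drive_tool, never from a script. Its argument "targets" is a list of rows, each a list of 3 entries, a list of its own where there are three numbers: the shift along the tool's x, y, z in units of 30 mm (1.0 is 30 mm), then the turn, a rotation vector about the tool's x, y, z in units of 8 degrees (1.0 is 8 degrees), then the opening, from -1 (shut) to 1 (fully open). A call has 1 to 8 rows; each row shifts and turns the commanded pose from where the row before left it, along the tool's axes as they then stand; what a row does not reach is not made up. A row lasts 1/8 s, in which the tool goes at most 62.5 mm and 10.7 degrees, less where a joint would pass 70% of its speed; a pose out of reach is approached as far as the arm can. A call is refused whole if a number of a shift passes 1 or a number of a turn 1, either way. A call with a gripper value outside its range is refused whole. The fingers move at their own pace and stop on an object; "force" is the grip in N (left out, the last holds). Time passes only in rows, so rows that do not move let the fingers close. It gives the time, the measured TCP pose, the force, the opening and the grip force at its end, in the units of the state.
- arm.observe(): the state, without advancing time (a new reading comes with each control period).
- arm.snapshot(name): name is "scene" or "top"; returns the picture (480x640x3 uint8, blue, green, red); there is no depth.
- arm.camera_info(name): a dict with "fx", "fy", "cx", "cy" (pixels), "rvec" (rotation vector, rad) and "tvec" (3), from world to camera coordinates, as OpenCV has them. Camera axes: x right, y down, z forward; pixel columns grow to the right and rows downward; lengths in m; the calibration is good to about 2 mm. A picture is of the moment at which its call begins. camera_info takes no time and is no camera call.
- arm.finish_job(): hands the job in; it is judged then, once.
Trained networks look in the newest picture that a camera, given by its name, has taken for a name from the list of things; names that differ only in an ending like _2 or _b are one class to them, and where a whole thing is asked for, a point or a joint stands for the part that bears it (a point fixed in the world has none). Each returns a list of dicts, best first, with "conf" (0 to 1); they miss things now and then, are a little off and sometimes report something else, mostly with a low value. They report only what shows in the picture. A call takes as long as a camera call. They do not tell look-alikes from the thing itself.
- arm.trace(camera, label): "pixels" (480x640 bool, what is visible of it).
- arm.landmark_of(camera, label): "at" ([x, y, z] in m, in the coordinates of the camera as it stood for that picture, good to about 4 mm: a listed point, or the origin of a listed thing).
The state is a dict: "time_s": time; "joint_pos": joint angles; "qd": joint speeds; "effort": joint torques, N m; "tcp_pos": TCP position; "eef_rot": TCP orientation; "force": force on the tool from outside, world axes, zero at the start; "moment": the same for the moment, N m; "width": finger opening in m; "grip_force": force on a finger pad.
Only numpy, scipy, OpenCV 4.12 (cv2) and the standard library are available. Lean on these libraries where they do the work, as an engineer would, in place of code of your own. Each camera call takes 0.05 s, during which the arm holds its last target. There are 200 camera calls.

## Working session

There is one attempt and no reset: what is moved stays moved. The work goes in short steps, Python scripts to look and compute and a tool call to move; the robot and the scene stay as the last step left them, time stands still between calls to the robot, and variables do not carry over. Pictures are saved under pics/ and viewed, at most 14 in all, crops included, and the job is handed in when it is done.

Besides the shell and the picture viewer there is one more tool, called after ">>>" by a JSON object that holds its "fn" and its "kwargs". drive_tool: Moves the arm, as the interface text tells. Its arguments: {"type":"object","properties":{"targets":{"type":"array","items":{"type":"array"}},"force":{"type":"number"}},"required":["targets"]}

```bash
mkdir -p pics
cat > h.py <<'E'
import numpy as np, cv2
from scipy.spatial.transform import Rotation as R
from bench import arm
def snap(cam,name):
    im=arm.snapshot(cam); cv2.imwrite(f'pics/{name}.png',im); return im
def ext(cam):
    c=arm.camera_info(cam); M=cv2.Rodrigues(np.array(c['rvec'],float))[0]; return c,M,np.array(c['tvec'],float).ravel()
def w(cam,label,mn=0.2):
    c,M,t=ext(cam)
    return [(round(d['conf'],2),np.round(M.T@(np.array(d['at'])-t),3)) for d in arm.landmark_of(cam,label) if d['conf']>mn]
def px(cam,u,v,z):
    c,M,t=ext(cam); r=M.T@np.array([(u-c['cx'])/c['fx'],(v-c['cy'])/c['fy'],1]); o=-M.T@t
    return o+r*(z-o[2])/r[2]
def proj(cam,p):
    c,M,t=ext(cam); q=M@np.array(p)+t; return c['fx']*q[0]/q[2]+c['cx'],c['fy']*q[1]/q[2]+c['cy']
E
python3 - <<'E'
from h import *
s=arm.observe(); print(s)
for c in('scene','top'):
    snap(c,c+'0')
    for l in ['drawer_in','handle','catch_ball','catch_pivot','cam_axis','crank_pin','syringe_1_mid','forceps_1_mid','tape_mid','clock_mid']: print(c,l,w(c,l))
E
```

```text
{'time_s': 0.0, 'joint_pos': array([ 1.17401245e+00,  3.42722679e-01,  1.52500449e+00, -9.93131186e-06,
        1.27540143e+00, -1.45986252e-01]), 'qd': array([-0.00016053, -0.00064664,  0.00020106,  0.00027793,  0.00104782,
        0.00024807]), 'effort': array([ 6.18354879e-04, -4.31246138e+01, -2.44215792e+01,  7.17390398e-02,
        5.62206935e-02, -1.13790604e-04]), 'tcp_pos': array([0.13011619, 0.50822174, 0.23704935]), 'eef_rot': array([-3.14007167e+00, -2.14035272e-04,  2.89079776e+00]), 'force': array([-0.03557994,  0.02030412,  0.23842632]), 'moment': array([ 0.03723912, -0.0219702 , -0.03251723]), 'grip_force': 0.0, 'width': 0.09185943973047128}
scene drawer_in []
scene handle []
scene catch_ball []
scene catch_pivot [(0.88, array([0.607, 0.077, 0.099]))]
scene cam_axis [(0.87, array([ 0.625, -0.185,  0.076]))]
scene crank_pin [(0.8, array([ 0.674, -0.16 ,  0.119]))]
scene syringe_1_mid [(0.74, array([ 0.421, -0.278,  0.012]))]
scene forceps_1_mid [(0.73, array([0.462, 0.278, 0.006])), (0.63, array([ 0.594, -0.368,  0.011]))]
scene tape_mid [(0.92, array([0.588, 0.361, 0.008]))]
scene clock_mid [(0.9, array([ 0.594, -0.372,  0.007]))]
top drawer_in []
top handle [(0.69, array([ 0.566, -0.01 ,  0.078]))]
top catch_ball [(0.46, array([0.611, 0.055, 0.137]))]
top catch_pivot [(0.9, array([0.607, 0.071, 0.106]))]
top cam_axis [(0.55, array([ 0.63 , -0.184,  0.075]))]
top crank_pin [(0.89, array([ 0.672, -0.161,  0.122]))]
top syringe_1_mid [(0.76, array([ 0.414, -0.277,  0.007]))]
top forceps_1_mid [(0.45, array([0.46 , 0.275, 0.004]))]
top tape_mid [(0.56, array([0.592, 0.354, 0.007]))]
top clock_mid [(0.61, array([ 0.592, -0.37 ,  0.011]))]
```

View pics/top0.png

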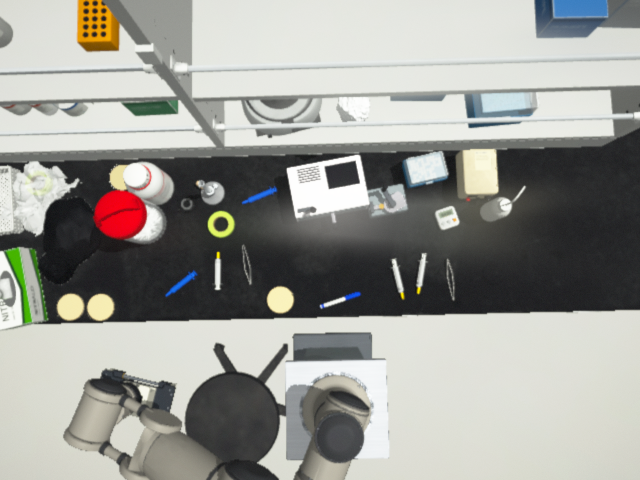

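View pics/scene0.png

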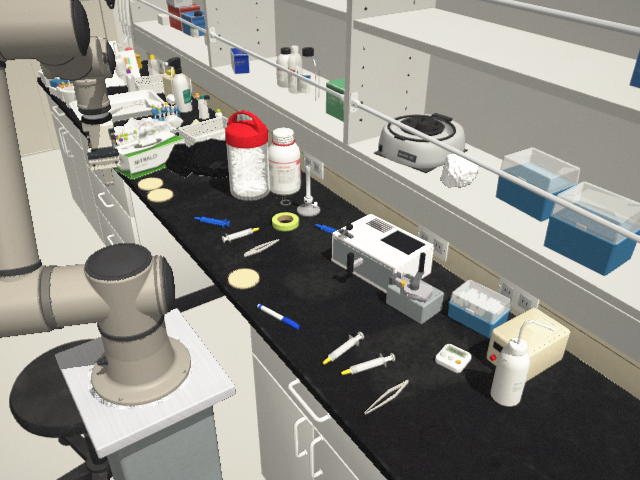

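Both views show the same layout. In the top view, the syringes are at (218,272), (398,278) and (421,272), with forceps at (247,264) and (451,280). The cabinet is near (330,187), the tape at (221,224) and the timer at (447,218). The blue ones are look-alikes. Next I'll crop in on the cabinet and items.

Run:
```python
from h import *
im=cv2.imread('pics/top0.png')
a=cv2.resize(im[145:235,275:415],(0,0),fx=4,fy=4,interpolation=2)
b=cv2.resize(im[235:315,200:270],(0,0),fx=3,fy=3,interpolation=2)
c=cv2.resize(im[235:315,380:480],(0,0),fx=3,fy=3,interpolation=2)
o=np.zeros((600,560,3),np.uint8); o[:360,:560]=a; o[360:600,:210]=b; o[360:600,230:530]=c
cv2.imwrite('pics/crop0.png',o)
# items: yellow/white/gray bright masks on black
g=im.max(2)
for n,(x0,y0,x1,y1) in {'syL':(209,248,228,296),'foL':(238,240,256,290),'s1':(388,252,410,303),'s2':(411,248,430,298),'foR':(441,255,460,304)}.items():
    m=g[y0:y1,x0:x1]>70; v,u=np.nonzero(m); P=np.array([px('top',uu+x0,vv+y0,0.008)[:2] for uu,vv in zip(u,v)])
    (cx,cy),(ww,hh),an=cv2.minAreaRect(P.astype(np.float32)*1000); d=np.linalg.svd(P-P.mean(0))[2][0]
    print(n,len(u),round(cx),round(cy),round(ww),round(hh),'axis yaw deg',np.degrees(np.arctan2(d[1],d[0])).round(1))
c,M,t=ext('top'); print(-M.T@t)
for l in ['syringe_2_mid','forceps_2_mid']: print(w('top',l,.05),w('scene',l,.05))
for u,v in[(288,170),(358,156),(367,210),(299,217)]: print(px('top',u,v,.094))
```

```text
syL 243 441 368 22 125 axis yaw deg 179.3
foL 170 459 275 130 22 axis yaw deg -170.3
s1 268 401 -205 134 27 axis yaw deg -168.7
s2 275 425 -282 147 46 axis yaw deg 168.8
foR 197 396 -372 134 23 axis yaw deg -174.3
[0.38335985 0.02661035 1.62688921]
[(0.66, array([0.678, 0.229, 0.014])), (0.63, array([0.442, 0.367, 0.011])), (0.52, array([0.402, 0.487, 0.011]))] [(0.72, array([0.439, 0.368, 0.01 ])), (0.65, array([0.683, 0.235, 0.01 ])), (0.55, array([0.397, 0.489, 0.01 ]))]
[(0.58, array([ 0.394, -0.372,  0.003])), (0.31, array([ 0.589, -0.368,  0.012]))] [(0.75, array([ 0.4  , -0.372,  0.002])), (0.35, array([0.589, 0.362, 0.011]))]
[0.74166941 0.13036315 0.094     ]
[ 0.7797703  -0.08667953  0.094     ]
[ 0.61075305 -0.10875345  0.094     ]
[0.59458945 0.09941674 0.094     ]
```

View pics/crop0.png

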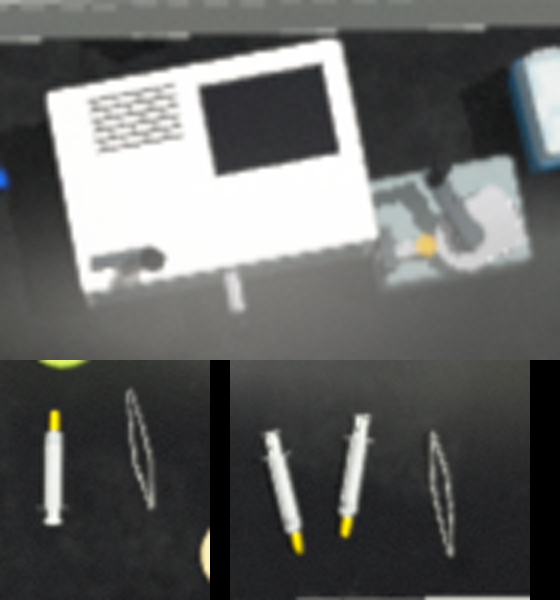

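```bash
cat >> h.py <<'E'
def plan(x,y,z,yawdeg):
    s=arm.observe(); p=s['tcp_pos']; r=R.from_euler('xyz',s['eef_rot']); 
    tgt=R.from_euler('xyz',[np.pi,0,np.radians(yawdeg)])
    rv=np.degrees((r.inv()*tgt).as_rotvec())/8
    sh=tgt.inv().apply(np.array([x,y,z])-p)/.03
    print('t %.2f'%s['time_s'],'tcp',p.round(3),'yaw',np.degrees(s['eef_rot'][2]).round(1),'w',round(s['width'],4),'grip',round(s['grip_force'],1),'| turn first',rv.round(2),'then shift',sh.round(2))
E
python3 -c "
from h import *
plan(.563,-.012,.2,190)"
```

```text
t 1.30 tcp [0.13  0.509 0.238] yaw 165.6 w 0.0918 grip 0.0 | turn first [ 0.    0.   -3.05] then shift [-11.19 -19.59   1.26]
```

>>> {"fn": "drive_tool", "kwargs": {"targets": [[[0,0,0],[0,0,-1],1],[[0,0,0],[0,0,-1],1],[[0,0,0],[0,0,-1],1],[[-0.56,-0.98,0],[0,0,0],1],[[-0.56,-0.98,0],[0,0,0],1],[[-0.56,-0.98,0],[0,0,0],1],[[-0.56,-0.98,0],[0,0,0],1],[[-0.56,-0.98,0],[0,0,0],1]], "force": 20}}

```text
time_s: 2.3
tcp_pos: [0.2383, 0.3769, 0.2378]
eef_rot: [3.141, 0.0, -2.973]
force: [0.3, 0.2, -0.6]
width: 0.0916
grip_force: 0.0
```

>>> {"fn": "drive_tool", "kwargs": {"targets": [[[-0.56,-0.98,0],[0,0,0],1],[[-0.56,-0.98,0],[0,0,0],1],[[-0.56,-0.98,0],[0,0,0],1],[[-0.56,-0.98,0],[0,0,0],1],[[-0.56,-0.98,0],[0,0,0],1],[[-0.56,-0.98,0],[0,0,0],1],[[-0.56,-0.98,0],[0,0,0],1],[[-0.56,-0.98,0],[0,0,0],1]]}}

```text
time_s: 3.3
tcp_pos: [0.4102, 0.1674, 0.2379]
eef_rot: [3.141, 0.0, -2.974]
force: [-0.6, 0.0, -0.3]
width: 0.0919
grip_force: 0.0
```

>>> {"fn": "drive_tool", "kwargs": {"targets": [[[-0.56,-0.98,0],[0,0,0],1],[[-0.56,-0.98,0],[0,0,0],1],[[-0.56,-0.98,0],[0,0,0],1],[[-0.56,-0.98,0],[0,0,0],1],[[-0.56,-0.98,0],[0,0,0],1],[[-0.56,-0.98,0],[0,0,0],1],[[0,0,0],[0,0,0],1],[[0,0,0],[0,0,0],1]]}}

```text
time_s: 4.3
tcp_pos: [0.538, 0.0116, 0.2375]
eef_rot: [3.141, -0.001, -2.974]
force: [0.6, 0.1, 0.7]
width: 0.0914
grip_force: 0.0
```

```bash
python3 -c "
from h import *
snap('scene','s1'); snap('top','t1')
for c in('scene','top'): print(w(c,'handle'),w(c,'catch_ball'))
plan(.561,-.012,.088,190)"
```

```text
[(0.83, array([ 0.568, -0.011,  0.077]))] [(0.5, array([0.61 , 0.053, 0.137]))]
[(0.43, array([ 0.419, -0.281,  0.004]))] []
t 4.60 tcp [0.538 0.012 0.238] yaw -170.3 w 0.0918 grip 0.0 | turn first [ 0.    0.   -0.04] then shift [-0.61 -0.92  5.  ]
```

>>> {"fn": "drive_tool", "kwargs": {"targets": [[[-0.74,-0.9,0],[0,0,0],1],[[0,0,1],[0,0,0],1],[[0,0,1],[0,0,0],1],[[0,0,1],[0,0,0],1],[[0,0,1],[0,0,0],1],[[0,0,1],[0,0,0],1],[[0,0,0],[0,0,0],-0.9],[[0,0,0],[0,0,0],-0.9]]}}

```text
time_s: 5.6
tcp_pos: [0.5655, -0.0116, 0.0889]
eef_rot: [-3.141, 0.002, -2.973]
force: [0.4, -0.1, 0.1]
width: 0.0761
grip_force: 0.0
```

>>> {"fn": "drive_tool", "kwargs": {"targets": [[[0,0,0],[0,0,0],-0.9],[[0,0,0],[0,0,0],-0.9],[[0,0,0],[0,0,0],-0.9],[[0,0,0],[0,0,0],-0.9]]}}

```text
time_s: 6.1
tcp_pos: [0.5649, -0.0116, 0.0879]
eef_rot: [-3.142, 0.0, -2.973]
force: [-0.4, -0.5, 0.3]
width: 0.0367
grip_force: 0.0
```

>>> {"fn": "drive_tool", "kwargs": {"targets": [[[0,0,0],[0,0,0],-0.9],[[0,0,0],[0,0,0],-0.9],[[0,0,0],[0,0,0],-0.9],[[0,0,0],[0,0,0],-0.9],[[0.2,0,0],[0,0,0],-0.9],[[0.2,0,0],[0,0,0],-0.9],[[0,0,0],[0,0,0],-0.9]]}}

```text
time_s: 6.98
tcp_pos: [0.5578, -0.0112, 0.0882]
eef_rot: [3.14, 0.012, -2.974]
force: [17.5, 14.2, -10.2]
width: 0.0134
grip_force: 20.0
```

>>> {"fn": "drive_tool", "kwargs": {"targets": [[[-0.3,0,0],[0,0,0],-0.9],[[0,0,0],[0,0,0],0],[[0,0,0],[0,0,0],0],[[0,0,0],[0,0,0],0],[[0,0,-1],[0,0,0],-1],[[0,0,-1],[0,0,0],-1],[[0,0,-1],[0,0,0],-1],[[0,0,-1],[0,0,0],-1]]}}

```text
time_s: 7.98
tcp_pos: [0.5617, -0.0124, 0.2087]
eef_rot: [-3.142, 0.0, -2.974]
force: [-0.3, -1.1, -0.6]
width: 0.0083
grip_force: 0.0
```

```bash
python3 -c "
from h import *
plan(.619,.010,.136,190)"
```

```text
t 7.97 tcp [ 0.562 -0.012  0.209] yaw -170.4 w 0.0083 grip 0.0 | turn first [-0.    0.   -0.05] then shift [-2.01  0.4   2.42]
```

>>> {"fn": "drive_tool", "kwargs": {"targets": [[[-1,0.2,0],[0,0,0],-1],[[-1,0.2,0],[0,0,0],-1],[[0,0,0.8],[0,0,0],-1],[[0,0,0.8],[0,0,0],-1],[[0,0,0.8],[0,0,0],-1],[[0,0.4,0],[0,0,0],-1],[[0,0.4,0],[0,0,0],-1],[[0,0.3,0],[0,0,0],-1]]}}

```text
time_s: 8.98
tcp_pos: [0.615, 0.0401, 0.1404]
eef_rot: [-3.135, 0.005, -2.973]
force: [0.9, -2.7, 3.2]
width: 0.0002
grip_force: 0.7
```

>>> {"fn": "drive_tool", "kwargs": {"targets": [[[0,0.3,0],[0,0,0],-1],[[0,0.3,0],[0,0,0],-1],[[0,0,0],[0,0,0],-1],[[0,0,-1],[0,0,0],-1],[[0,0,-1],[0,0,0],-1],[[1,0,0],[0,0,0],0],[[1,0,0],[0,0,0],0],[[0,0,0],[0,0,0],0]]}}

```text
time_s: 9.98
tcp_pos: [0.5499, 0.0499, 0.1959]
eef_rot: [3.141, -0.001, -2.974]
force: [0.6, 0.0, 0.4]
width: 0.026
grip_force: 0.0
```

```bash
python3 -c "
from h import *
im=snap('scene','s2'); snap('top','t2')
cv2.imwrite('pics/s2c.png',cv2.resize(im[190:330,310:460],(0,0),fx=4,fy=4))
for c in('scene','top'): print(w(c,'handle'),w(c,'catch_ball'))
plan(.565,-.012,.088,190)"
```

```text
[(0.74, array([ 0.594, -0.368,  0.01 ])), (0.56, array([ 0.571, -0.01 ,  0.076]))] [(0.4, array([0.599, 0.099, 0.134]))]
[] []
t 10.28 tcp [0.552 0.05  0.195] yaw -170.4 w 0.0449 grip 0.0 | turn first [ 0.    0.   -0.05] then shift [-0.07 -2.11  3.58]
```

View pics/s2c.png

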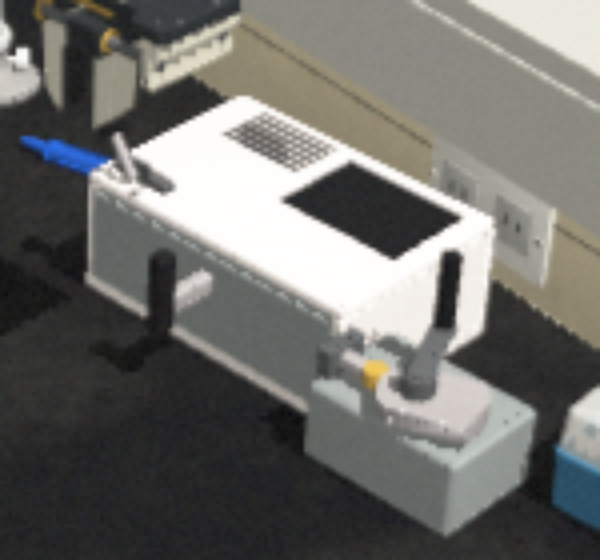

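The crop shows the lever leaning left (tip near crop (120,145)) and the handle at (160,290). I'll grip the handle and pull.

>>> {"fn": "drive_tool", "kwargs": {"targets": [[[0,-1,0],[0,0,0],0.2],[[-0.07,-1,0],[0,0,0],0.2],[[0,-0.1,0.6],[0,0,0],0.2],[[0,0,1],[0,0,0],0.2],[[0,0,1],[0,0,0],0.2],[[0,0,1],[0,0,0],0.2],[[0,0,0],[0,0,0],-0.9],[[0,0,0],[0,0,0],-0.9]]}}

```text
time_s: 11.28
tcp_pos: [0.5648, -0.0119, 0.0886]
eef_rot: [-3.141, 0.001, -2.973]
force: [-0.1, -0.7, 0.1]
width: 0.0399
grip_force: 0.0
```

>>> {"fn": "drive_tool", "kwargs": {"targets": [[[0,0,0],[0,0,0],-0.9],[[0,0,0],[0,0,0],-0.9],[[0,0,0],[0,0,0],-0.9],[[0,0,0],[0,0,0],-0.9],[[0,0,0],[0,0,0],-0.9],[[0.2,0,0],[0,0,0],-0.9],[[0.4,0,0],[0,0,0],-0.9]]}}

```text
time_s: 12.15
tcp_pos: [0.5468, -0.0129, 0.0886]
eef_rot: [3.139, 0.003, -2.974]
force: [0.9, 8.7, 3.4]
width: 0.0138
grip_force: 20.0
```

>>> {"fn": "drive_tool", "kwargs": {"targets": [[[0.5,0,0],[0,0,0],-0.9],[[0.5,0,0],[0,0,0],-0.9],[[0.5,0,0],[0,0,0],-0.9],[[0.5,0,0],[0,0,0],-0.9],[[0.5,0,0],[0,0,0],-0.9],[[0.5,0,0],[0,0,0],-0.9],[[0.4,0,0],[0,0,0],-0.9],[[0.2,0,0],[0,0,0],-0.9]]}}

```text
time_s: 13.15
tcp_pos: [0.439, -0.0306, 0.0885]
eef_rot: [3.138, 0.001, -2.975]
force: [-1.2, 15.0, 7.0]
width: 0.0136
grip_force: 20.0
```

>>> {"fn": "drive_tool", "kwargs": {"targets": [[[0.15,0,0],[0,0,0],-0.9],[[0,0,0],[0,0,0],0.2],[[0,0,0],[0,0,0],0.2],[[0,0,0],[0,0,0],0.2],[[0,0,-1],[0,0,0],0],[[0,0,-1],[0,0,0],0],[[0,0,-1],[0,0,0],0],[[0,0,-1],[0,0,0],0]]}}

```text
time_s: 14.15
tcp_pos: [0.4351, -0.0338, 0.2087]
eef_rot: [-3.142, -0.0, -2.974]
force: [0.6, -0.8, 0.3]
width: 0.046
grip_force: 0.0
```

>>> {"fn": "drive_tool", "kwargs": {"targets": [[[0,-1,0],[0,0,0],0],[[0,-1,0],[0,0,0],0],[[0,-1,0],[0,0,0],0],[[0,-1,0],[0,0,0],0],[[0,-1,0],[0,0,0],0]]}}

```text
time_s: 14.78
tcp_pos: [0.4603, -0.1827, 0.2076]
eef_rot: [3.141, -0.0, -2.974]
force: [-0.2, 0.7, 0.6]
width: 0.0461
grip_force: 0.0
```

```bash
cat >> h.py <<'E'
def items():
    im=arm.snapshot('scene'); im=arm.snapshot('top')
    for l in('syringe_1_mid','forceps_1_mid'):
        for c in('scene','top'): print(c,l,[(a,p.tolist()) for a,p in w(c,l,.3)])
    return im
def axis(u0,v0,u1,v1):
    im=arm.snapshot('top'); g=im[v0:v1,u0:u1].max(2)>70; v,u=np.nonzero(g)
    P=np.array([px('top',a+u0,b+v0,0.008)[:2] for a,b in zip(u,v)])
    d=np.linalg.svd(P-P.mean(0))[2][0]
    (cx,cy),s,_=cv2.minAreaRect((P*1000).astype(np.float32))
    print('c',round(cx),round(cy),np.round(s),'mean',(P.mean(0)*1000).round(),'axis',np.degrees(np.arctan2(d[1],d[0])).round(1)%180)
E
python3 - <<'E'
from h import *
im=items(); cv2.imwrite('pics/t3.png',cv2.resize(im[140:320,200:480],(0,0),fx=2.8,fy=2.8))
print(w('scene','handle'),w('top','handle'),w('scene','drawer_in'),w('top','drawer_in'),w('top','drawer'))
print(arm.observe()['tcp_pos'])
E
```

```text
scene syringe_1_mid [(0.8, [0.42, -0.28, 0.008])]
top syringe_1_mid [(0.58, [0.416, -0.281, 0.005])]
scene forceps_1_mid [(0.7, [0.462, 0.28, 0.005]), (0.34, [0.44, 0.37, 0.009])]
top forceps_1_mid [(0.62, [0.459, 0.279, 0.004]), (0.48, [0.415, -0.284, 0.005])]Traceback (most recent call last):
  File "<stdin>", line 3, in <module>
  File "h.py", line 10, in w
    return [(round(d['conf'],2),np.round(M.T@(np.array(d['at'])-t),3)) for d in arm.landmark_of(cam,label) if d['conf']>mn]
                                                                                ~~~~~~~~~~~~~~~^^^^^^^^^^^
ValueError: it knows: cam_axis, catch_ball, catch_pivot, clock_mid, crank_pin, drawer_in, forceps_1_mid, forceps_2_mid, handle, syringe_1_mid, syringe_2_mid, syringe_3_mid, tape_mid
```

View pics/t3.png

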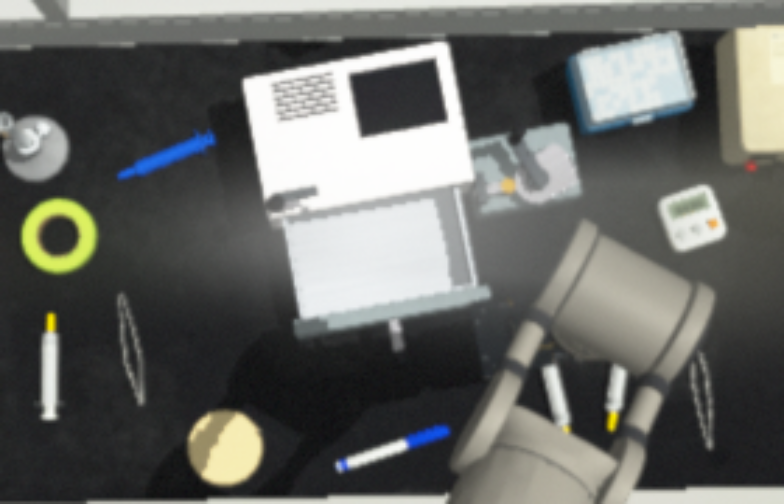

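Top crop: the drawer is open with its front at about (390,310), and the syringe by the arm is at (555,395). I'll take that one first.

Run:
```python
from h import *
a=px('top',200+296/2.8,140+327/2.8,.082);b=px('top',200+490/2.8,140+292/2.8,.082);print(a,b,np.degrees(np.arctan2(-(a-b)[0],(a-b)[1])))
print(w('scene','handle'),w('top','handle'),w('scene','drawer_in'),w('top','drawer_in'))
plan(.401,-.205,.014,191)
```

```text
[0.47314665 0.08197989 0.082     ] [ 0.50610424 -0.13066499  0.082     ] 8.810111132631588
[(0.86, array([ 0.438, -0.032,  0.077])), (0.47, array([ 0.674, -0.161,  0.118]))] [(0.64, array([ 0.436, -0.028,  0.078]))] [(0.63, array([ 0.564, -0.009,  0.018]))] [(0.76, array([ 0.566, -0.008,  0.015])), (0.62, array([0.605, 0.101, 0.139]))]
t 15.47 tcp [ 0.46  -0.181  0.208] yaw -170.3 w 0.0463 grip 0.0 | turn first [ 0.    0.   -0.17] then shift [ 2.1  -0.4   6.46]
```

>>> {"fn": "drive_tool", "kwargs": {"targets": [[[1,-0.2,0],[0,0,-0.17],0],[[1,-0.2,0.5],[0,0,0],0],[[0.1,0,1],[0,0,0],0],[[0,0,1],[0,0,0],0],[[0,0,1],[0,0,0],0],[[0,0,1],[0,0,0],0],[[0,0,1],[0,0,0],0],[[0,0,0.5],[0,0,0],0]], "force": 15}}

```text
time_s: 16.48
tcp_pos: [0.4001, -0.2042, 0.0263]
eef_rot: [3.14, -0.001, -2.95]
force: [0.1, 0.1, 0.4]
width: 0.0459
grip_force: 0.0
```

>>> {"fn": "drive_tool", "kwargs": {"targets": [[[0,0,0.44],[0,0,0],0],[[0,0,0],[0,0,0],-0.9],[[0,0,0],[0,0,0],-0.9],[[0,0,0],[0,0,0],-0.9],[[0,0,0],[0,0,0],-0.9],[[0,0,0],[0,0,0],-0.9]]}}

```text
time_s: 17.23
tcp_pos: [0.4009, -0.2048, 0.0149]
eef_rot: [-3.141, 0.001, -2.95]
force: [-0.2, 0.3, 4.1]
width: 0.0163
grip_force: 15.0
```

```bash
python3 -c "
from h import *
plan(.53,-.03,.15,99)
plan(.53,-.03,.15,279)"
```

```text
t 17.23 tcp [ 0.401 -0.205  0.015] yaw -169.0 w 0.0163 grip 15.0 | turn first [0.00e+00 1.00e-02 1.15e+01] then shift [ 5.08  5.16 -4.5 ]
t 17.23 tcp [ 0.401 -0.205  0.015] yaw -169.0 w 0.0163 grip 15.0 | turn first [-1.0e-02  0.0e+00 -1.1e+01] then shift [-5.08 -5.16 -4.5 ]
```

>>> {"fn": "drive_tool", "kwargs": {"targets": [[[0,0,-1],[0,0,0],-0.9],[[0,0,-1],[0,0,1],-0.9],[[0,0,-1],[0,0,1],-0.9],[[0,0,-1],[0,0,1],-0.9],[[0,0,-0.5],[0,0,1],-0.9],[[0,0,0],[0,0,1],-0.9],[[0,0,0],[0,0,1],-0.9],[[0,0,0],[0,0,1],-0.9]]}}

```text
time_s: 18.23
tcp_pos: [0.4004, -0.2045, 0.1495]
eef_rot: [3.142, -0.0, 2.351]
force: [0.5, 0.7, 0.7]
width: 0.0165
grip_force: 15.0
```

>>> {"fn": "drive_tool", "kwargs": {"targets": [[[0,0,0],[0,0,1],-0.9],[[0,0,0],[0,0,1],-0.9],[[0,0,0],[0,0,1],-0.9],[[0,0,0],[0,0,1],-0.9],[[0,0,0],[0,0,0.5],-0.9],[[0.9,0.9,0],[0,0,0],-0.9],[[0.9,0.9,0],[0,0,0],-0.9],[[0.9,0.9,0],[0,0,0],-0.9]]}}

```text
time_s: 19.23
tcp_pos: [0.4683, -0.111, 0.1495]
eef_rot: [-3.141, -0.0, 1.727]
force: [-0.7, -0.2, -0.2]
width: 0.0165
grip_force: 15.0
```

```bash
cat >> h.py <<'E'
def slot(dx,dy=-.01,z=.054):
    a=np.radians(9); plan(.565+dx*np.cos(a)-dy*np.sin(a),-.009+dx*np.sin(a)+dy*np.cos(a),z,99)
E
python3 -c "
from h import *
slot(.004)"
```

```text
t 19.23 tcp [ 0.468 -0.111  0.149] yaw 99.0 w 0.0165 grip 15.0 | turn first [-0. -0. -0.] then shift [2.52 3.85 3.18]
```

>>> {"fn": "drive_tool", "kwargs": {"targets": [[[0.63,0.96,0],[0,0,0],-0.9],[[0.63,0.96,0],[0,0,0],-0.9],[[0.63,0.96,0],[0,0,0],-0.9],[[0.63,0.96,0],[0,0,0],-0.9],[[0,0,0],[0,0,0],-0.9],[[0,0,0.8],[0,0,0],-0.9],[[0,0,0.8],[0,0,0],-0.9],[[0,0,0.8],[0,0,0],-0.9]]}}

```text
time_s: 20.23
tcp_pos: [0.569, -0.0199, 0.0768]
eef_rot: [-3.141, -0.0, 1.727]
force: [0.9, 0.6, -0.8]
width: 0.0166
grip_force: 1.5
```

>>> {"fn": "drive_tool", "kwargs": {"targets": [[[0,0,0.78],[0,0,0],-0.9],[[0,0,0],[0,0,0],-0.9],[[0,0,0],[0,0,0],-0.43],[[0,0,0],[0,0,0],-0.43],[[0,0,0],[0,0,0],-0.43],[[0,0,-1],[0,0,0],-0.43],[[0,0,-1],[0,0,0],-0.43],[[0,0,-1],[0,0,0],-0.43]]}}

```text
time_s: 21.22
tcp_pos: [0.5699, -0.0192, 0.1455]
eef_rot: [3.141, 0.0, 1.728]
force: [-0.3, 0.2, 0.4]
width: 0.0264
grip_force: 0.0
```

>>> {"fn": "drive_tool", "kwargs": {"targets": [[[0,0,-1],[0,0,-1],0],[[-0.8,-0.8,0],[0,0,-1],0],[[-0.8,-0.8,0],[0,0,-1],0],[[-0.8,-0.8,0],[0,0,-1],0],[[-0.8,-0.8,0],[0,0,-1],0],[[-0.8,-0.8,0],[0,0,-1],0],[[-0.8,-0.8,0],[0,0,-1],0],[[-0.8,-0.8,0],[0,0,-1],0]]}}

```text
time_s: 22.22
tcp_pos: [0.5539, -0.2483, 0.1747]
eef_rot: [-3.142, 0.001, 2.849]
force: [1.2, 0.2, -0.0]
width: 0.0462
grip_force: 0.0
```

```bash
python3 -c "
from h import *
im=items(); cv2.imwrite('pics/t4.png',cv2.resize(im[140:320,200:480],(0,0),fx=2.8,fy=2.8))
plan(.418,-.28,.014,169)"
```

```text
scene syringe_1_mid [(0.72, [0.42, -0.282, 0.009])]
top syringe_1_mid []
scene forceps_1_mid [(0.67, [0.461, 0.279, 0.004])]
top forceps_1_mid [(0.69, [0.63, -0.184, 0.076]), (0.63, [0.459, 0.278, 0.005]), (0.39, [0.59, 0.353, 0.007])]
t 22.52 tcp [ 0.554 -0.246  0.174] yaw 163.0 w 0.0458 grip 0.0 | turn first [ 0.   -0.   -0.76] then shift [ 4.22 -1.97  5.34]
```

View pics/t4.png

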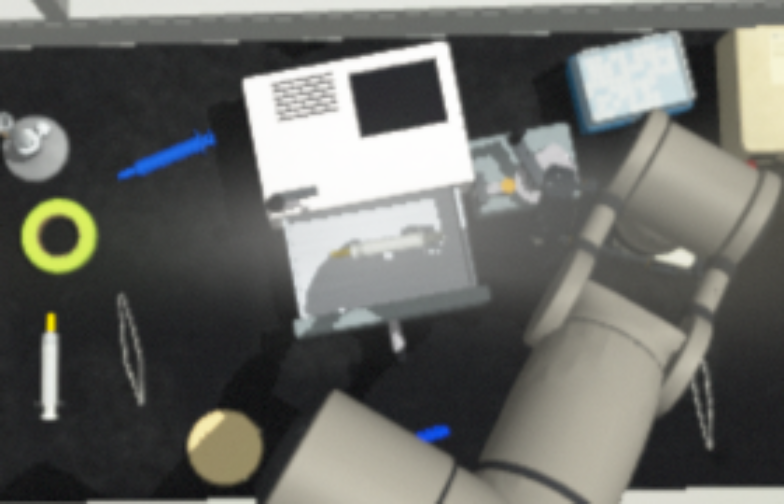

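The syringe lies in the tray at crop (390,245). Next is the second syringe, at about (0.42,-0.281).

>>> {"fn": "drive_tool", "kwargs": {"targets": [[[0.9,-0.5,0],[0,0,-0.76],0],[[0.9,-0.5,0],[0,0,0],0],[[0.9,-0.5,0],[0,0,0],0],[[0.9,-0.47,0],[0,0,0],0],[[0.55,0,0.8],[0,0,0],0],[[0,0,1],[0,0,0],0],[[0,0,1],[0,0,0],0],[[0,0,1],[0,0,0],0]]}}

```text
time_s: 23.52
tcp_pos: [0.4197, -0.2774, 0.0598]
eef_rot: [-3.141, 0.001, 2.951]
force: [0.2, 0.3, 0.4]
width: 0.0458
grip_force: 0.0
```

```bash
python3 -c "
from h import *
plan(.420,-.281,.014,169)"
```

```text
t 23.52 tcp [ 0.42  -0.277  0.06 ] yaw 169.1 w 0.0458 grip 0.0 | turn first [-0.    0.01  0.01] then shift [-0.03 -0.12  1.53]
```

>>> {"fn": "drive_tool", "kwargs": {"targets": [[[0,-0.12,0.75],[0,0,0],0],[[0,0,0.75],[0,0,0],0],[[0,0,0],[0,0,0],-0.9],[[0,0,0],[0,0,0],-0.9],[[0,0,0],[0,0,0],-0.9],[[0,0,0],[0,0,0],-0.9],[[0,0,0],[0,0,0],-0.9]]}}

```text
time_s: 24.4
tcp_pos: [0.4194, -0.2822, 0.0159]
eef_rot: [-3.141, 0.002, 2.951]
force: [0.4, 1.6, 6.2]
width: 0.0165
grip_force: 15.0
```

>>> {"fn": "drive_tool", "kwargs": {"targets": [[[0,0,-1],[0,0,0],-0.9],[[0,0,-1],[0,0,1],-0.9],[[0,0,-1],[0,0,1],-0.9],[[0,0,-1],[0,0,1],-0.9],[[0,0,-1],[0,0,1],-0.9],[[0,0,0],[0,0,1],-0.9],[[0,0,0],[0,0,1],-0.9],[[0,0,0],[0,0,1],-0.9]]}}

```text
time_s: 25.4
tcp_pos: [0.4187, -0.2819, 0.1651]
eef_rot: [-3.142, -0.0, 1.969]
force: [-0.4, -0.2, -0.6]
width: 0.0162
grip_force: 15.0
```

```bash
python3 -c "
from h import *
slot(-.027)"
```

```text
t 25.40 tcp [ 0.419 -0.282  0.165] yaw 112.8 w 0.0162 grip 15.0 | turn first [-0.   -0.    1.72] then shift [7.89 5.34 3.7 ]
```

>>> {"fn": "drive_tool", "kwargs": {"targets": [[[0,0,0],[0,0,0.86],-0.9],[[0,0,0],[0,0,0.86],-0.9],[[0.98,0.66,0],[0,0,0],-0.9],[[0.98,0.66,0],[0,0,0],-0.9],[[0.98,0.66,0],[0,0,0],-0.9],[[0.98,0.66,0],[0,0,0],-0.9],[[0.98,0.66,0],[0,0,0],-0.9],[[0.98,0.66,0],[0,0,0],-0.9]]}}

```text
time_s: 26.4
tcp_pos: [0.5078, -0.0876, 0.1651]
eef_rot: [-3.141, -0.0, 1.733]
force: [0.2, 0.0, 0.0]
width: 0.0163
grip_force: 15.0
```

>>> {"fn": "drive_tool", "kwargs": {"targets": [[[0.98,0.66,0],[0,0,0],-0.9],[[0.98,0.66,0],[0,0,0],-0.9],[[0,0,0.7],[0,0,0],-0.9],[[0,0,0],[0,0,0],-0.9]]}}

```text
time_s: 26.9
tcp_pos: [0.536, -0.0237, 0.1428]
eef_rot: [-3.138, -0.001, 1.734]
force: [-0.5, -1.0, -0.8]
width: 0.0166
grip_force: 15.0
```

```bash
python3 -c "
from h import *
slot(-.027)"
```

```text
t 26.90 tcp [ 0.536 -0.024  0.143] yaw 99.4 w 0.0166 grip 15.0 | turn first [-0.03 -0.01  0.04] then shift [-0.    0.13  2.96]
```

>>> {"fn": "drive_tool", "kwargs": {"targets": [[[0,0.13,1],[0,0,0],-0.9],[[0,0,1],[0,0,0],-0.9],[[0,0,0.96],[0,0,0],-0.9],[[0,0,0],[0,0,0],-0.43],[[0,0,0],[0,0,0],-0.43],[[0,0,0],[0,0,0],-0.43],[[0,0,-1],[0,0,0],-0.43],[[0,0,-1],[0,0,0],-0.43]]}}

```text
time_s: 27.9
tcp_pos: [0.5412, -0.0236, 0.117]
eef_rot: [3.141, 0.0, 1.733]
force: [0.3, 0.1, 0.7]
width: 0.026
grip_force: 0.0
```

>>> {"fn": "drive_tool", "kwargs": {"targets": [[[0,0,-1],[0,0,0],-0.43],[[0,0,-1],[0,0,0],0],[[-0.9,-0.5,0],[0,0,0],0],[[-0.9,-0.5,0],[0,0,0],0],[[-0.9,-0.5,0],[0,0,0],0],[[-0.9,-0.5,0],[0,0,0],0],[[-0.9,-0.5,0],[0,0,0],0],[[-0.9,-0.5,0],[0,0,0],0]]}}

```text
time_s: 28.9
tcp_pos: [0.4783, -0.1991, 0.1765]
eef_rot: [3.14, 0.001, 1.733]
force: [0.7, -0.6, 0.7]
width: 0.0461
grip_force: 0.0
```

>>> {"fn": "drive_tool", "kwargs": {"targets": [[[-0.9,-0.5,0],[0,0,-1],0],[[0,0,0],[0,0,-1],0],[[0,0,0],[0,0,-1],0],[[0,0,0],[0,0,-1],0],[[0,0,0],[0,0,-1],0],[[0,0,0],[0,0,-1],0],[[0,0,0],[0,0,-1],0],[[0,0,0],[0,0,-1],0]]}}

```text
time_s: 29.9
tcp_pos: [0.4682, -0.2272, 0.1765]
eef_rot: [-3.141, 0.002, 2.855]
force: [0.2, 0.1, -0.1]
width: 0.0459
grip_force: 0.0
```

Run:
```python
from h import *
im=items(); cv2.imwrite('pics/t5.png',cv2.resize(im[140:320,200:480],(0,0),fx=2.8,fy=2.8))
axis(441,255,460,304); axis(209,248,228,296); axis(238,240,256,290)
plan(.397,-.372,.06,186)
```

```text
scene syringe_1_mid []
top syringe_1_mid []
scene forceps_1_mid [(0.49, [0.595, -0.369, 0.01]), (0.45, [0.461, 0.276, 0.005])]
top forceps_1_mid [(0.64, [0.67, -0.161, 0.122]), (0.56, [0.46, 0.276, 0.004])]
c 396 -372 [ 57. 153.] mean [ 412. -368.] axis 169.4
c 441 368 [ 22. 125.] mean [436. 369.] axis 179.3
c 459 275 [130.  21.] mean [458. 275.] axis 9.800000000000011
t 30.35 tcp [ 0.468 -0.227  0.175] yaw 163.2 w 0.0459 grip 0.0 | turn first [ 0.    0.   -2.84] then shift [ 2.86 -4.56  3.85]
```

View pics/t5.png

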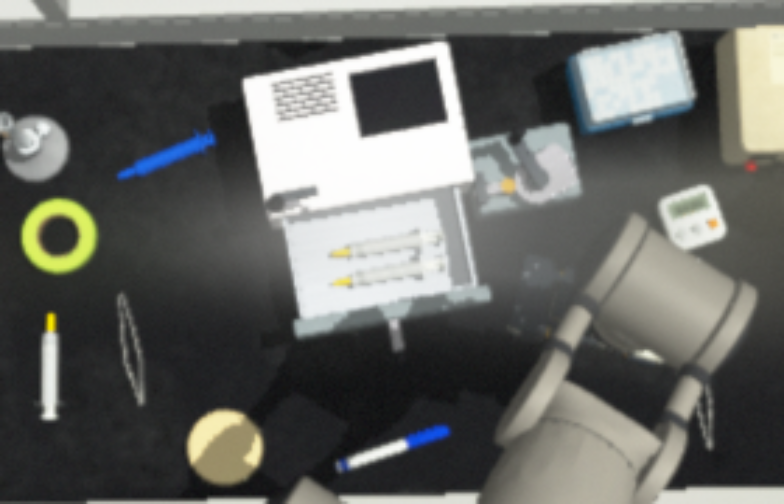

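Both syringes are in the tray at (385,245) and (385,275). The right forceps tip still shows at (710,447), so I'll take those next.

>>> {"fn": "drive_tool", "kwargs": {"targets": [[[0,0,0],[0,0,-0.95],0],[[0,0,0],[0,0,-0.95],0],[[0,0,0],[0,0,-0.94],0],[[0.57,-0.91,0],[0,0,0],0],[[0.57,-0.91,0],[0,0,0],0],[[0.57,-0.91,0.5],[0,0,0],0],[[0.57,-0.91,0.5],[0,0,0],0],[[0.57,-0.91,0.5],[0,0,0],0]]}}

```text
time_s: 31.35
tcp_pos: [0.3968, -0.3727, 0.1298]
eef_rot: [-3.142, 0.0, -3.037]
force: [-0.2, 0.1, 0.8]
width: 0.0458
grip_force: 0.0
```

Run:
```python
from h import *
arm.snapshot('scene'); arm.snapshot('top'); print(w('scene','forceps_1_mid'),w('top','forceps_1_mid'))
plan(.397,-.372,.013,186)
```

```text
[(0.45, array([0.464, 0.278, 0.007]))] [(0.46, array([0.459, 0.279, 0.001]))]
t 31.55 tcp [ 0.397 -0.372  0.13 ] yaw -174.1 w 0.046 grip 0.0 | turn first [ 0.01 -0.   -0.01] then shift [ 0.   -0.01  3.9 ]
```

>>> {"fn": "drive_tool", "kwargs": {"targets": [[[0,0,1],[0,0,0],0],[[0,0,1],[0,0,0],0],[[0,0,1],[0,0,0],0],[[0,0,0.9],[0,0,0],0],[[0,0,0],[0,0,0],-1],[[0,0,0],[0,0,0],-1],[[0,0,0],[0,0,0],-1],[[0,0,0],[0,0,0],-1]]}}

```text
time_s: 32.55
tcp_pos: [0.3977, -0.3717, 0.0139]
eef_rot: [-3.141, 0.001, -3.036]
force: [1.5, 0.8, 1.5]
width: 0.0166
grip_force: 14.9
```

>>> {"fn": "drive_tool", "kwargs": {"targets": [[[0,0,0],[0,0,0],-1],[[0,0,-1],[0,0,0],-1],[[0,0,-1],[0,0,1],-1],[[0,0,-1],[0,0,1],-1],[[0,0,-1],[0,0,1],-1],[[0,0,-1],[0,0,1],-1],[[0,0,0],[0,0,1],-1],[[0,0,0],[0,0,1],-1]]}}

```text
time_s: 33.55
tcp_pos: [0.3971, -0.3719, 0.1637]
eef_rot: [-3.141, 0.0, 2.404]
force: [-0.1, 0.1, 0.5]
width: 0.0164
grip_force: 15.0
```

```bash
python3 -c "
from h import *
slot(-.012)"
```

```text
t 33.55 tcp [ 0.397 -0.372  0.164] yaw 137.8 w 0.0164 grip 15.0 | turn first [-0.    0.    4.85] then shift [10.74  7.02  3.66]
```

>>> {"fn": "drive_tool", "kwargs": {"targets": [[[0,0,0],[0,0,0.97],-1],[[0,0,0],[0,0,0.97],-1],[[0,0,0],[0,0,0.97],-1],[[0,0,0],[0,0,0.97],-1],[[0,0,0],[0,0,0.97],-1],[[0.97,0.64,0],[0,0,0],-1],[[0.97,0.64,0],[0,0,0],-1],[[0.97,0.64,0],[0,0,0],-1]]}}

```text
time_s: 34.55
tcp_pos: [0.4402, -0.2755, 0.1631]
eef_rot: [-3.141, -0.0, 1.731]
force: [0.9, -0.5, -0.7]
width: 0.0164
grip_force: 15.0
```

>>> {"fn": "drive_tool", "kwargs": {"targets": [[[0.97,0.64,0],[0,0,0],-1],[[0.97,0.64,0],[0,0,0],-1],[[0.97,0.64,0],[0,0,0],-1],[[0.97,0.64,0],[0,0,0],-1],[[0.97,0.64,0],[0,0,0],-1],[[0.97,0.64,0],[0,0,0],-1],[[0.97,0.64,0],[0,0,0],-1],[[0.97,0.64,0],[0,0,0],-1]]}}

```text
time_s: 35.55
tcp_pos: [0.5546, -0.0211, 0.1632]
eef_rot: [-3.141, 0.0, 1.732]
force: [0.8, -0.1, -0.0]
width: 0.0165
grip_force: 15.0
```

```bash
python3 -c "
from h import *
slot(-.012)"
```

```text
t 35.55 tcp [ 0.555 -0.021  0.163] yaw 99.2 w 0.0165 grip 15.0 | turn first [-0.    0.    0.03] then shift [0.01 0.   3.64]
```

>>> {"fn": "drive_tool", "kwargs": {"targets": [[[0,0,1],[0,0,0],-1],[[0,0,1],[0,0,0],-1],[[0,0,1],[0,0,0],-1],[[0,0,0.62],[0,0,0],-1],[[0,0,0],[0,0,0],-0.43],[[0,0,0],[0,0,0],-0.43],[[0,0,0],[0,0,0],-0.43],[[0,0,-1],[0,0,0],-0.43]]}}

```text
time_s: 36.55
tcp_pos: [0.5533, -0.0218, 0.0841]
eef_rot: [-3.138, -0.001, 1.732]
force: [0.2, -0.7, 0.3]
width: 0.0261
grip_force: 0.0
```

>>> {"fn": "drive_tool", "kwargs": {"targets": [[[0,0,-1],[0,0,0],-0.43],[[0,0,-1],[0,0,0],-0.43],[[0,0,-1],[0,0,0],0],[[0,0,-1],[0,0,0],0],[[0.98,-0.1,0],[0,0,0],0],[[0.98,-0.1,0],[0,0,0],0],[[0.98,-0.1,0],[0,0,0],0],[[0.98,-0.1,0],[0,0,0],0]]}}

```text
time_s: 37.55
tcp_pos: [0.5235, 0.093, 0.2057]
eef_rot: [3.14, 0.0, 1.732]
force: [0.8, 0.3, 0.5]
width: 0.046
grip_force: 0.0
```

>>> {"fn": "drive_tool", "kwargs": {"targets": [[[0.98,-0.1,0],[0,0,-1],0],[[0,0,0],[0,0,-1],0],[[0,0,0],[0,0,-1],0],[[0,0,0],[0,0,-1],0],[[0,0,0],[0,0,-1],0],[[0,0,0],[0,0,-1],0],[[0,0,0],[0,0,-1],0],[[0,0,0],[0,0,-1],0]]}}

```text
time_s: 38.55
tcp_pos: [0.5161, 0.1207, 0.2056]
eef_rot: [3.141, 0.001, 2.854]
force: [-0.6, 0.3, 0.1]
width: 0.046
grip_force: 0.0
```

Run:
```python
from h import *
im=items(); cv2.imwrite('pics/t6.png',cv2.resize(im[140:320,200:480],(0,0),fx=2.8,fy=2.8))
axis(209,248,228,296); axis(238,240,256,290)
plan(.459,.276,.06,190)
```

```text
scene syringe_1_mid []
top syringe_1_mid [(0.62, [0.537, -0.024, 0.021])]
scene forceps_1_mid [(0.45, [0.459, 0.277, 0.006])]
top forceps_1_mid [(0.4, [0.458, 0.278, 0.002])]
c 469 345 [16. 87.] mean [467. 343.] axis 178.4
c 457 268 [ 42. 157.] mean [439. 260.] axis 178.3
t 38.95 tcp [0.516 0.121 0.205] yaw 163.2 w 0.0457 grip 0.0 | turn first [ 0.    0.   -3.36] then shift [0.97 5.43 4.83]
```

View pics/t6.png

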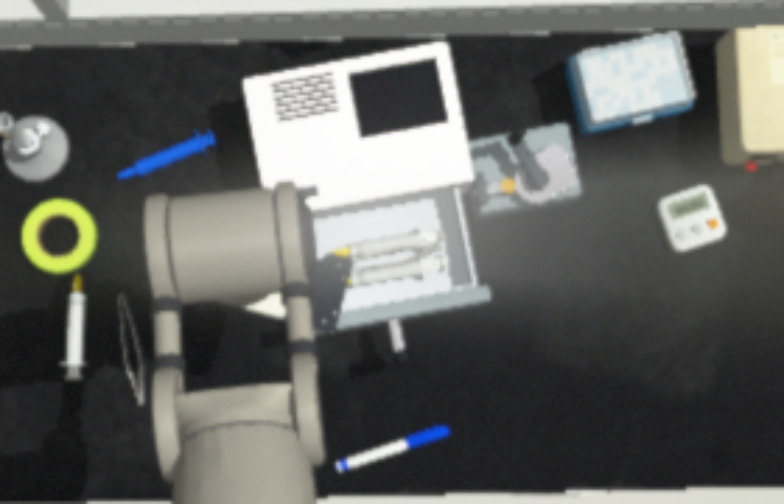

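The left syringe has been knocked aside and is now at crop (75,330), near the tape. The right forceps lie between the syringes in the tray. Next are the left forceps.

>>> {"fn": "drive_tool", "kwargs": {"targets": [[[0,0,0],[0,0,-0.84],0],[[0,0,0],[0,0,-0.84],0],[[0,0,0],[0,0,-0.84],0],[[0,0,0],[0,0,-0.84],0],[[0.3,0.95,0],[0,0,0],0],[[0.3,0.95,0],[0,0,0],0],[[0.3,0.95,0],[0,0,0],0],[[0,0.95,0.5],[0,0,0],0]]}}

```text
time_s: 39.95
tcp_pos: [0.4695, 0.2292, 0.1907]
eef_rot: [3.141, 0.003, -2.966]
force: [0.3, -0.5, -0.2]
width: 0.0459
grip_force: 0.0
```

>>> {"fn": "drive_tool", "kwargs": {"targets": [[[0,0.95,0.8],[0,0,0],0],[[0,0.63,0.9],[0,0,0],0],[[0,0,0.9],[0,0,0],0],[[0,0,0.9],[0,0,0],0],[[0,0,0],[0,0,0],0]]}}

```text
time_s: 40.58
tcp_pos: [0.4599, 0.2744, 0.0831]
eef_rot: [-3.141, -0.004, -2.966]
force: [-0.6, -0.4, 1.4]
width: 0.0457
grip_force: 0.0
```

Run:
```python
from h import *
plan(.460,.277,.013,190)
```

```text
t 40.58 tcp [0.46  0.274 0.083] yaw -169.9 w 0.0457 grip 0.0 | turn first [-0.01 -0.03  0.01] then shift [-0.02  0.08  2.34]
```

>>> {"fn": "drive_tool", "kwargs": {"targets": [[[0,0.08,0.8],[0,0,0],0],[[0,0,0.8],[0,0,0],0],[[0,0,0.74],[0,0,0],0],[[0,0,0],[0,0,0],-1],[[0,0,0],[0,0,0],-1],[[0,0,0],[0,0,0],-1],[[0,0,0],[0,0,0],-1],[[0,0,0],[0,0,0],-1]]}}

```text
time_s: 41.58
tcp_pos: [0.4614, 0.2775, 0.0156]
eef_rot: [3.141, 0.002, -2.965]
force: [0.5, -0.3, 7.1]
width: 0.0158
grip_force: 15.0
```

>>> {"fn": "drive_tool", "kwargs": {"targets": [[[0,0,-1],[0,0,0],-1],[[0,0,-1],[0,0,1],-1],[[0,0,-1],[0,0,1],-1],[[0,0,-1],[0,0,1],-1],[[0,0,-1],[0,0,1],-1],[[0,0,-1],[0,0,1],-1],[[0,0,0],[0,0,1],-1],[[0,0,0],[0,0,1],-1]]}}

```text
time_s: 42.58
tcp_pos: [0.4606, 0.2772, 0.1951]
eef_rot: [3.141, 0.0, 2.336]
force: [0.0, -0.5, -0.5]
width: 0.0158
grip_force: 15.0
```

Run:
```python
from h import *
slot(-.02,-.01,.058)
```

```text
t 42.58 tcp [0.461 0.277 0.195] yaw 133.8 w 0.0158 grip 15.0 | turn first [ 0.01 -0.    4.36] then shift [-10.3    1.28   4.57]
```

>>> {"fn": "drive_tool", "kwargs": {"targets": [[[0,0,0],[0,0,0.87],-1],[[0,0,0],[0,0,0.87],-1],[[0,0,0],[0,0,0.87],-1],[[0,0,0],[0,0,0.87],-1],[[0,0,0],[0,0,0.88],-1],[[-0.94,0.12,0],[0,0,0],-1],[[-0.94,0.12,0],[0,0,0],-1],[[-0.94,0.12,0],[0,0,0],-1]]}}

```text
time_s: 43.58
tcp_pos: [0.4849, 0.1947, 0.1946]
eef_rot: [-3.141, -0.0, 1.732]
force: [0.3, 0.6, -1.7]
width: 0.0161
grip_force: 15.0
```

>>> {"fn": "drive_tool", "kwargs": {"targets": [[[-0.94,0.12,0],[0,0,0],-1],[[-0.94,0.12,0],[0,0,0],-1],[[-0.94,0.12,0],[0,0,0],-1],[[-0.94,0.12,0],[0,0,0],-1],[[-0.94,0.12,0],[0,0,0],-1],[[-0.94,0.12,0],[0,0,0],-1],[[-0.94,0.12,0],[0,0,0],-1],[[-0.94,0.12,0],[0,0,0],-1]]}}

```text
time_s: 44.58
tcp_pos: [0.5496, -0.0235, 0.1946]
eef_rot: [-3.142, -0.0, 1.732]
force: [-0.1, 0.0, -0.0]
width: 0.0161
grip_force: 15.0
```

Run:
```python
from h import *
slot(-.012,-.01,.056)
axis(209,230,234,286); im=arm.snapshot('top'); cv2.imwrite('pics/t7.png',cv2.resize(im[210:310,195:275],(0,0),fx=6,fy=6))
arm.snapshot('scene')
for c in('scene','top'): print(w(c,'syringe_1_mid',.1),w(c,'tape_mid'))
```

```text
t 44.58 tcp [ 0.55  -0.023  0.195] yaw 99.2 w 0.0161 grip 15.0 | turn first [-0.   -0.    0.03] then shift [0.06 0.18 4.62]
c 498 358 [ 78. 145.] mean [512. 346.] axis 8.300000000000011
[] [(0.92, array([0.589, 0.357, 0.008])), (0.41, array([ 0.672, -0.16 ,  0.119]))]
[(0.37, array([ 0.537, -0.022,  0.023]))] [(0.87, array([0.594, 0.352, 0.009]))]
```

View pics/t7.png

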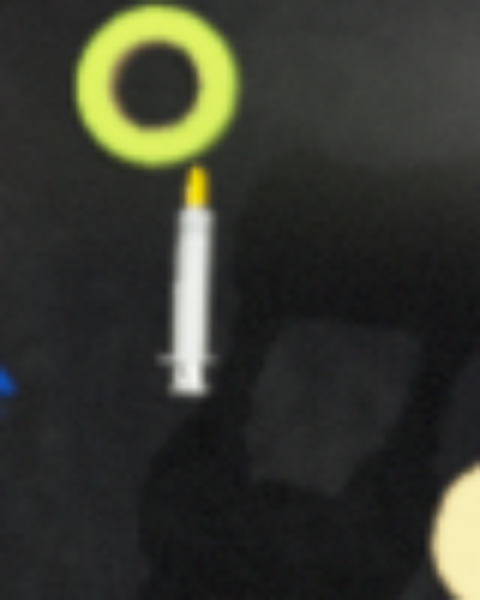

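Crop: the syringe's tip is at (198,165) and its end at (188,395), just below the tape, with its middle at about (193,280). I'll release the forceps first.

>>> {"fn": "drive_tool", "kwargs": {"targets": [[[0.06,0.18,1],[0,0,0],-1],[[0,0,1],[0,0,0],-1],[[0,0,1],[0,0,0],-1],[[0,0,1],[0,0,0],-1],[[0,0,0.6],[0,0,0],-1],[[0,0,0],[0,0,0],-0.43],[[0,0,0],[0,0,0],-0.43],[[0,0,0],[0,0,0],-0.43]]}}

```text
time_s: 45.92
tcp_pos: [0.5552, -0.0198, 0.0576]
eef_rot: [3.14, 0.001, 1.732]
force: [-0.3, 0.6, 1.3]
width: 0.026
grip_force: 0.0
```

>>> {"fn": "drive_tool", "kwargs": {"targets": [[[0,0,-1],[0,0,0],-0.43],[[0,0,-1],[0,0,0],-0.43],[[0,0,-1],[0,0,0],-0.43],[[0,0,-1],[0,0,0],0],[[0,0,-1],[0,0,0],0],[[0.98,-0.1,0],[0,0,0],0],[[0.98,-0.1,0],[0,0,0],0],[[0.98,-0.1,0],[0,0,0],0]]}}

```text
time_s: 46.92
tcp_pos: [0.5314, 0.0664, 0.2075]
eef_rot: [3.14, 0.0, 1.732]
force: [0.6, 0.3, 0.0]
width: 0.0456
grip_force: 0.0
```

>>> {"fn": "drive_tool", "kwargs": {"targets": [[[0.98,-0.1,0],[0,0,-1],0],[[0,0,0],[0,0,-1],0],[[0,0,0],[0,0,-1],0],[[0,0,0],[0,0,-1],0],[[0,0,0],[0,0,-1],0],[[0,0,0],[0,0,-1],0],[[0,0,0],[0,0,-1],0],[[0,0,0],[0,0,-1],0]]}}

```text
time_s: 47.92
tcp_pos: [0.5239, 0.0942, 0.2074]
eef_rot: [3.141, 0.001, 2.853]
force: [0.3, -0.4, -0.0]
width: 0.0456
grip_force: 0.0
```

Run:
```python
from h import *
a=px('top',195+198/6,210+165/6,.009);b=px('top',195+188/6,210+395/6,.009);m=(a+b)/2;print(a,b,m); d=a-b; yw=np.degrees(np.arctan2(d[1],d[0])); print(yw)
plan(m[0],m[1],.06,180+yw)
```

```text
[0.54571296 0.33336016 0.009     ] [0.42282534 0.33951447 0.009     ] [0.48426915 0.33643732 0.009     ]
-2.867020668819853
t 47.92 tcp [0.524 0.094 0.207] yaw 163.5 w 0.0456 grip 0.0 | turn first [ 0.    0.01 -1.7 ] then shift [1.72 8.   4.91]
```

>>> {"fn": "drive_tool", "kwargs": {"targets": [[[0,0,0],[0,0,-0.85],0],[[0,0,0],[0,0,-0.85],0],[[0.22,0.98,0],[0,0,0],0],[[0.22,0.98,0],[0,0,0],0],[[0.22,0.98,0],[0,0,0],0],[[0.22,0.98,0],[0,0,0],0],[[0.22,0.98,0],[0,0,0],0],[[0.22,0.98,0],[0,0,0],0]]}}

```text
time_s: 48.92
tcp_pos: [0.4939, 0.2736, 0.2075]
eef_rot: [3.141, 0.001, 3.086]
force: [0.8, 0.5, 0.3]
width: 0.0455
grip_force: 0.0
```

>>> {"fn": "drive_tool", "kwargs": {"targets": [[[0.22,0.98,0.5],[0,0,0],0],[[0.2,0.98,0.8],[0,0,0],0],[[0,0.15,0.9],[0,0,0],0],[[0,0,0.9],[0,0,0],0],[[0,0,0.9],[0,0,0],0],[[0,0,0],[0,0,0],0]]}}

```text
time_s: 49.68
tcp_pos: [0.4839, 0.3359, 0.0854]
eef_rot: [-3.14, -0.003, 3.086]
force: [-0.9, -0.7, 0.2]
width: 0.046
grip_force: 0.0
```

Run:
```python
from h import *
plan(.484,.3365,.014,177.1)
im=snap('scene','s8'); cv2.imwrite('pics/s8c.png',cv2.resize(im[170:310,200:450],(0,0),fx=3.2,fy=3.2))
```

```text
t 49.67 tcp [0.484 0.336 0.085] yaw 176.8 w 0.046 grip 0.0 | turn first [-0.01 -0.02 -0.03] then shift [-0.    0.02  2.38]
```

View pics/s8c.png

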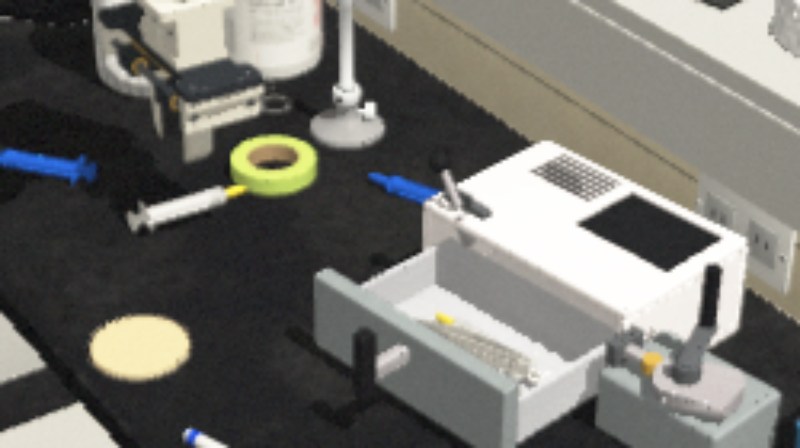

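The fingers are over the syringe (crop (190,205)), and the four placed items lie in the tray. I'll go down and grip.

>>> {"fn": "drive_tool", "kwargs": {"targets": [[[0,0,0.8],[0,0,0],0],[[0,0,0.8],[0,0,0],0],[[0,0,0.75],[0,0,0],0],[[0,0,0],[0,0,0],-0.9],[[0,0,0],[0,0,0],-0.9],[[0,0,0],[0,0,0],-0.9],[[0,0,0],[0,0,0],-0.9],[[0,0,0],[0,0,0],-0.9]]}}

```text
time_s: 50.72
tcp_pos: [0.4857, 0.3368, 0.0172]
eef_rot: [3.14, 0.002, 3.086]
force: [-0.7, -0.1, 6.3]
width: 0.0166
grip_force: 15.0
```

>>> {"fn": "drive_tool", "kwargs": {"targets": [[[0,0,-1],[0,0,0],-0.9],[[0,0,-1],[0,0,1],-0.9],[[0,0,-1],[0,0,1],-0.9],[[0,0,-1],[0,0,1],-0.9],[[0,0,-1],[0,0,1],-0.9],[[0,0,-1],[0,0,1],-0.9],[[0,0,0],[0,0,1],-0.9],[[0,0,0],[0,0,1],-0.9]]}}

```text
time_s: 51.72
tcp_pos: [0.4849, 0.3364, 0.1965]
eef_rot: [3.141, -0.0, 2.104]
force: [0.7, -0.3, 0.1]
width: 0.0165
grip_force: 15.0
```

Run:
```python
from h import *
slot(-.012,-.015,.062)
```

```text
t 51.73 tcp [0.485 0.336 0.197] yaw 120.6 w 0.0165 grip 15.0 | turn first [ 0.  -0.   2.7] then shift [-12.29   0.44   4.48]
```

>>> {"fn": "drive_tool", "kwargs": {"targets": [[[0,0,0],[0,0,0.9],-0.9],[[0,0,0],[0,0,0.9],-0.9],[[0,0,0],[0,0,0.9],-0.9],[[-0.95,0.03,0],[0,0,0],-0.9],[[-0.95,0.03,0],[0,0,0],-0.9],[[-0.95,0.03,0],[0,0,0],-0.9],[[-0.95,0.03,0],[0,0,0],-0.9],[[-0.95,0.03,0],[0,0,0],-0.9]]}}

```text
time_s: 52.72
tcp_pos: [0.5122, 0.1955, 0.196]
eef_rot: [-3.141, -0.0, 1.732]
force: [0.6, -0.5, -0.7]
width: 0.0164
grip_force: 15.0
```

>>> {"fn": "drive_tool", "kwargs": {"targets": [[[-0.95,0.03,0],[0,0,0],-0.9],[[-0.95,0.03,0],[0,0,0],-0.9],[[-0.95,0.03,0],[0,0,0],-0.9],[[-0.95,0.03,0],[0,0,0],-0.9],[[-0.95,0.03,0],[0,0,0],-0.9],[[-0.95,0.03,0],[0,0,0],-0.9],[[-0.95,0.03,0],[0,0,0],-0.9],[[-0.9,0.05,0],[0,0,0],-0.9]]}}

```text
time_s: 53.72
tcp_pos: [0.5563, -0.0268, 0.196]
eef_rot: [-3.141, -0.0, 1.732]
force: [1.2, -0.3, 0.6]
width: 0.0162
grip_force: 15.0
```

Run:
```python
from h import *
slot(-.012,-.015,.062)
```

```text
t 53.73 tcp [ 0.556 -0.027  0.196] yaw 99.2 w 0.0162 grip 15.0 | turn first [-0.   -0.    0.03] then shift [ 0.04 -0.02  4.47]
```

>>> {"fn": "drive_tool", "kwargs": {"targets": [[[0,0,0.9],[0,0,0],-0.9],[[0,0,0.9],[0,0,0],-0.9],[[0,0,0.9],[0,0,0],-0.9],[[0,0,0.9],[0,0,0],-0.9],[[0,0,0.8],[0,0,0],-0.9],[[0,0,0],[0,0,0],-0.43],[[0,0,0],[0,0,0],-0.43],[[0,0,0],[0,0,0],-0.43]]}}

```text
time_s: 54.72
tcp_pos: [0.5571, -0.0259, 0.0652]
eef_rot: [3.14, 0.001, 1.732]
force: [0.5, -0.6, 0.8]
width: 0.0258
grip_force: 0.0
```

>>> {"fn": "drive_tool", "kwargs": {"targets": [[[0,0,-1],[0,0,0],-0.43],[[0,0,-1],[0,0,0],-0.43],[[0,0,-1],[0,0,0],-0.43],[[0,0,-1],[0,0,0],0.2],[[0,-0.95,-1],[0,0,0],0.2],[[0,-0.95,0],[0,0,0],0.2],[[0,-0.95,0],[0,0,0],0.2],[[0,-0.95,0],[0,0,0],0.2]]}}

```text
time_s: 55.72
tcp_pos: [0.443, -0.0443, 0.215]
eef_rot: [3.14, 0.001, 1.732]
force: [0.5, -0.4, 0.4]
width: 0.0552
grip_force: 0.0
```

>>> {"fn": "drive_tool", "kwargs": {"targets": [[[0,0,0],[0,0,-1],0.2],[[0,0,0],[0,0,-1],0.2],[[0,0,0],[0,0,-1],0.2],[[0,0,0],[0,0,-1],0.2],[[0,0,0],[0,0,-1],0.2],[[0,0,0],[0,0,-1],0.2],[[0,0,0],[0,0,-1],0.2],[[0,0,0],[0,0,-1],0.2]]}}

```text
time_s: 56.72
tcp_pos: [0.4439, -0.0441, 0.2149]
eef_rot: [3.141, 0.002, 2.854]
force: [-0.2, -0.9, -0.1]
width: 0.0549
grip_force: 0.0
```

>>> {"fn": "drive_tool", "kwargs": {"targets": [[[0,0,0],[0,0,-1],0.2],[[0,0,0],[0,0,-1],0.2],[[0,0,0],[0,0,-1],0.2],[[0,0,0],[0,0,-0.25],0.2]]}}

```text
time_s: 57.22
tcp_pos: [0.4439, -0.0441, 0.2148]
eef_rot: [-3.141, 0.001, -2.98]
force: [-0.9, 0.1, 0.6]
width: 0.0553
grip_force: 0.0
```

Run:
```python
from h import *
im=arm.snapshot('top'); b=snap('scene','s9')
cv2.imwrite('pics/c9.png',np.hstack([cv2.resize(im[190:270,290:380],(0,0),fx=4.4,fy=4.4)[:350,:396],cv2.resize(b[230:330,290:390],(350,350))]))
print(w('scene','handle'),w('top','handle'))
plan(.437,-.031,.088,189)
```

```text
[(0.56, array([ 0.441, -0.029,  0.076]))] []
t 57.42 tcp [ 0.444 -0.044  0.214] yaw -170.9 w 0.055 grip 0.0 | turn first [-0.    0.    0.02] then shift [0.16 0.47 4.21]
```

View pics/c9.png

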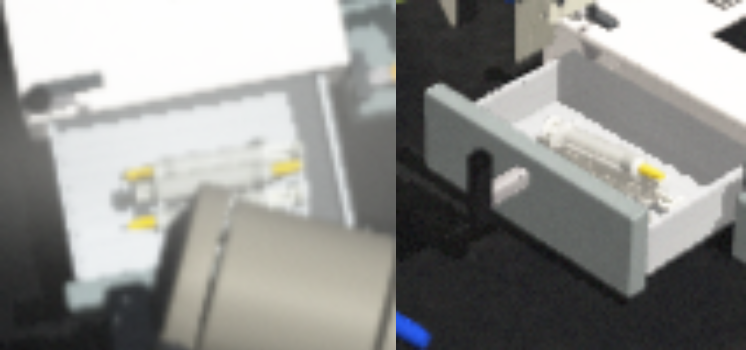

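All the items are inside the tray, with three yellow caps at left-crop (138,175), (140,222) and (285,167). I'll grip the handle and push the drawer shut.

>>> {"fn": "drive_tool", "kwargs": {"targets": [[[0.16,0.47,0.8],[0,0,0],0.2],[[0,0,0.85],[0,0,0],0.2],[[0,0,0.85],[0,0,0],0.2],[[0,0,0.85],[0,0,0],0.2],[[0,0,0.85],[0,0,0],0.2],[[0,0,0],[0,0,0],-0.9],[[0,0,0],[0,0,0],-0.9],[[0,0,0],[0,0,0],-0.9]], "force": 20}}

```text
time_s: 58.42
tcp_pos: [0.4375, -0.0311, 0.089]
eef_rot: [-3.141, 0.002, -2.981]
force: [0.6, -0.2, -0.1]
width: 0.0296
grip_force: 0.0
```

>>> {"fn": "drive_tool", "kwargs": {"targets": [[[0,0,0],[0,0,0],-0.9],[[0,0,0],[0,0,0],-0.9],[[0,0,0],[0,0,0],-0.9],[[-0.3,0,0],[0,0,0],-0.9],[[-0.45,0,0],[0,0,0],-0.9],[[-0.45,0,0],[0,0,0],-0.9],[[-0.45,0,0],[0,0,0],-0.9],[[-0.45,0,0],[0,0,0],-0.9]]}}

```text
time_s: 59.42
tcp_pos: [0.4993, -0.0206, 0.0885]
eef_rot: [3.141, -0.0, -2.98]
force: [-2.7, 1.8, 6.1]
width: 0.0135
grip_force: 20.0
```

>>> {"fn": "drive_tool", "kwargs": {"targets": [[[-0.45,0,0],[0,0,0],-0.9],[[-0.45,0,0],[0,0,0],-0.9],[[-0.45,0,0],[0,0,0],-0.9],[[-0.45,0,0],[0,0,0],-0.9],[[-0.3,0,0],[0,0,0],-0.9],[[-0.1,0,0],[0,0,0],-0.9],[[0,0,0],[0,0,0],-0.9]]}}

```text
time_s: 60.3
tcp_pos: [0.5649, -0.0099, 0.0885]
eef_rot: [3.141, 0.002, -2.98]
force: [1.3, 3.4, 4.3]
width: 0.0137
grip_force: 20.0
```

>>> {"fn": "drive_tool", "kwargs": {"targets": [[[-0.1,0,0],[0,0,0],-0.9],[[-0.1,0,0],[0,0,0],-0.9],[[0,0,0],[0,0,0],-0.9]]}}

```text
time_s: 60.68
tcp_pos: [0.566, -0.0097, 0.0883]
eef_rot: [3.141, -0.009, -2.98]
force: [-14.8, -0.9, 15.7]
width: 0.0138
grip_force: 20.0
```

>>> {"fn": "drive_tool", "kwargs": {"targets": [[[0.12,0,0],[0,0,0],-0.9],[[0,0,0],[0,0,0],0],[[0,0,0],[0,0,0],0],[[0,0,0],[0,0,0],0],[[0,0,-1],[0,0,0],0.2],[[0,0,-1],[0,0,0],0.2],[[0,0,-1],[0,0,0],0.2],[[0,0,-0.9],[0,0,0],0.2]]}}

```text
time_s: 61.68
tcp_pos: [0.5666, -0.01, 0.206]
eef_rot: [-3.141, 0.0, -2.981]
force: [0.1, 0.0, -0.6]
width: 0.0552
grip_force: 0.0
```

Run:
```python
from h import *
arm.snapshot('top'); arm.snapshot('scene')
for c in('scene','top'):
  for l in('handle','cam_axis','crank_pin'): print(c,l,w(c,l,.4))
plan(.672,-.161,.122,189)
```

```text
scene handle [(0.76, array([ 0.566, -0.009,  0.075]))]
scene cam_axis [(0.72, array([ 0.628, -0.188,  0.075]))]
scene crank_pin [(0.98, array([ 0.672, -0.16 ,  0.121]))]
top handle []
top cam_axis [(0.73, array([ 0.628, -0.185,  0.075]))]
top crank_pin [(0.77, array([ 0.669, -0.161,  0.121]))]
t 62.08 tcp [ 0.566 -0.01   0.204] yaw -170.8 w 0.0551 grip 0.0 | turn first [ 0.01 -0.02  0.03] then shift [-2.7  -5.53  2.72]
```

>>> {"fn": "drive_tool", "kwargs": {"targets": [[[-0.45,-0.92,0],[0,0,0],0.2],[[-0.45,-0.92,0],[0,0,0],0.2],[[-0.45,-0.92,0],[0,0,0],0.2],[[-0.45,-0.92,0],[0,0,0],0.2],[[-0.45,-0.92,0],[0,0,0],0.2],[[-0.45,-0.92,0],[0,0,0],0.2],[[0,0,0],[0,0,0],0.2],[[0,0,0],[0,0,0],0.2]]}}

```text
time_s: 63.08
tcp_pos: [0.6725, -0.1598, 0.204]
eef_rot: [3.14, -0.002, -2.98]
force: [-0.8, 0.5, -0.3]
width: 0.0555
grip_force: 0.0
```

>>> {"fn": "drive_tool", "kwargs": {"targets": [[[0,0,0.9],[0,0,0],0.2],[[0,0,0.9],[0,0,0],0.2],[[0,0,0.9],[0,0,0],0.2],[[0,0,0],[0,0,0],-0.9],[[0,0,0],[0,0,0],-0.9],[[0,0,0],[0,0,0],-0.9],[[0,0,0],[0,0,0],-0.9],[[0,0,0],[0,0,0],-0.9]]}}

```text
time_s: 64.08
tcp_pos: [0.6732, -0.1605, 0.1248]
eef_rot: [-3.141, 0.001, -2.981]
force: [-1.0, -0.6, 1.7]
width: 0.0136
grip_force: 20.0
```

>>> {"fn": "drive_tool", "kwargs": {"targets": [[[0,0,0],[0,0,0],-0.9],[[0,0,0],[0,0,0],-0.9],[[0,0,0],[0,0,0],-0.9]]}}

```text
time_s: 64.45
tcp_pos: [0.6733, -0.1605, 0.1247]
eef_rot: [-3.141, 0.001, -2.981]
force: [-1.9, -0.1, 6.0]
width: 0.0131
grip_force: 20.0
```

Run:
```python
from h import *
s=arm.observe(); p=s['tcp_pos']; c=np.array([.628,-.1855]); v=p[:2]-c; print(p,s['eef_rot'],s['force'],s['width'],np.hypot(*v)); th=np.arctan2(v[1],v[0]); print('cam',th-np.radians(9))
E=np.radians(9)+3.1; n=18; a=np.linspace(th,E,n+1); P=c+.05*np.c_[np.cos(a),np.sin(a)]; P[0]=p[:2]
yw=s['eef_rot'][2]; d=np.diff(P,axis=0)/.03
print(np.c_[d@[np.cos(yw),np.sin(yw)], d@[np.sin(yw),-np.cos(yw)]].round(2).tolist())
```

```text
[ 0.6732721  -0.16053463  0.12472613] [-3.14108084e+00  9.60118430e-04 -2.98055785e+00] [-1.87872051 -0.10631259  5.96353892] 0.013121935106492934 0.051699443620492884
cam 0.3468773509532188
[[0.16, 0.21], [0.14, 0.21], [0.17, 0.19], [0.2, 0.16], [0.22, 0.13], [0.24, 0.1], [0.25, 0.06], [0.25, 0.02], [0.25, -0.02], [0.25, -0.06], [0.24, -0.09], [0.22, -0.13], [0.2, -0.16], [0.17, -0.19], [0.14, -0.21], [0.11, -0.23], [0.07, -0.25], [0.03, -0.25]]
```

>>> {"fn": "drive_tool", "kwargs": {"targets": [[[0.13,0.21,0],[0,0,0],-0.9],[[0.14,0.21,0],[0,0,0],-0.9],[[0.17,0.19,0],[0,0,0],-0.9],[[0.2,0.16,0],[0,0,0],-0.9],[[0.22,0.13,0],[0,0,0],-0.9],[[0.24,0.1,0],[0,0,0],-0.9],[[0.25,0.06,0],[0,0,0],-0.9],[[0.25,0.02,0],[0,0,0],-0.9]]}}

```text
time_s: 65.45
tcp_pos: [0.6222, -0.1372, 0.1249]
eef_rot: [-3.138, 0.005, -2.98]
force: [6.5, -5.4, 1.6]
width: 0.0136
grip_force: 20.0
```

```bash
cat > arc.py <<'E'
from h import *
import sys
s=arm.observe(); p=s['tcp_pos']; c=np.array([.628,-.1855]); v=p[:2]-c; th=np.arctan2(v[1],v[0])%(2*np.pi); print(p,s['force'],s['width'],np.hypot(*v),'cam',th-np.radians(9))
a=np.linspace(th,np.radians(9)+3.1,int(sys.argv[1])+1); P=c+.05*np.c_[np.cos(a),np.sin(a)]; P[0]=p[:2]
yw=s['eef_rot'][2]; d=np.diff(P,axis=0)/.03
print(np.c_[d@[np.cos(yw),np.sin(yw)], d@[np.sin(yw),-np.cos(yw)]].round(2).tolist())
E
python3 arc.py 10
```

```text
[ 0.62219035 -0.13722135  0.12492677] [ 6.50419515 -5.35883915  1.5787068 ] 0.013557132257792195 0.048626943613162894 cam 1.5334765756410818
[[0.26, 0.04], [0.26, -0.05], [0.25, -0.09], [0.23, -0.13], [0.21, -0.16], [0.18, -0.19], [0.15, -0.22], [0.11, -0.24], [0.07, -0.25], [0.03, -0.26]]
```

>>> {"fn": "drive_tool", "kwargs": {"targets": [[[0.26,0,0],[0,0,0],-0.9],[[0.26,-0.05,0],[0,0,0],-0.9],[[0.25,-0.09,0],[0,0,0],-0.9],[[0.23,-0.13,0],[0,0,0],-0.9],[[0.21,-0.16,0],[0,0,0],-0.9],[[0.18,-0.19,0],[0,0,0],-0.9]]}}

```text
time_s: 66.2
tcp_pos: [0.5833, -0.1576, 0.1248]
eef_rot: [3.137, 0.004, -2.98]
force: [4.7, 17.6, 8.1]
width: 0.0137
grip_force: 20.0
```

```bash
python3 arc.py 4
```

```text
[ 0.58333632 -0.15763887  0.12481843] [ 4.71491669 17.64632812  8.07131706] 0.01370393047610184 0.052641115301252484 cam 2.4267782999861427
[[0.1, -0.28], [0.13, -0.25], [0.08, -0.27], [0.04, -0.28]]
```

>>> {"fn": "drive_tool", "kwargs": {"targets": [[[0.1,-0.26,0],[0,0,0],-0.9],[[0.12,-0.25,0],[0,0,0],-0.9],[[0.08,-0.27,0],[0,0,0],-0.9],[[0.04,-0.28,0],[0,0,0],-0.9],[[0,0,0],[0,0,0],-0.9]]}}

```text
time_s: 66.82
tcp_pos: [0.5759, -0.1935, 0.1243]
eef_rot: [3.14, -0.003, -2.98]
force: [-6.2, 1.9, 8.4]
width: 0.013
grip_force: 20.0
```

```bash
python3 arc.py 2
```

```text
[ 0.57592251 -0.19346892  0.12426375] [-6.21222412  1.85608003  8.42844635] 0.012956081932288156 0.052683662317343886 cam 3.136355685884069
[[-0.09, 0.03], [-0.0, 0.03]]
```

Cam is at about 3.1. I'll release, lift straight up and check.

>>> {"fn": "drive_tool", "kwargs": {"targets": [[[0,0,0],[0,0,0],0],[[0,0,0],[0,0,0],0],[[0,0,0],[0,0,0],0],[[0,0,-1],[0,0,0],0],[[0,0,-1],[0,0,0],0],[[0,0,-1],[0,0,0],0],[[0,0,-1],[0,0,0],0],[[0.5,0,0],[0,0,0],0]]}}

```text
time_s: 67.82
tcp_pos: [0.5639, -0.1969, 0.2465]
eef_rot: [-3.139, 0.005, -2.98]
force: [-0.7, 0.8, 0.5]
width: 0.0458
grip_force: 0.0
```

>>> {"fn": "drive_tool", "kwargs": {"targets": [[[1,0,0],[0,0,0],0],[[1,0,0],[0,0,0],0],[[1,0,0],[0,0,0],0],[[0,0,0],[0,0,0],0]]}}

```text
time_s: 68.32
tcp_pos: [0.4724, -0.2112, 0.2442]
eef_rot: [3.142, -0.0, -2.982]
force: [0.1, 0.1, 0.3]
width: 0.0461
grip_force: 0.0
```

Run:
```python
from h import *
t=arm.snapshot('top'); b=arm.snapshot('scene')
cv2.imwrite('pics/c10.png',np.hstack([cv2.resize(t[145:235,280:410],(0,0),fx=3,fy=3)[:270],cv2.resize(b[200:335,320:460],(390,270))]))
for c in('scene','top'):
  for l in('handle','cam_axis','crank_pin','tape_mid','clock_mid'): print(c,l,w(c,l,.4))
print(arm.observe()['tcp_pos'],arm.observe()['force'])
```

```text
scene handle [(0.74, array([ 0.566, -0.01 ,  0.075]))]
scene cam_axis []
scene crank_pin [(0.87, array([ 0.58 , -0.191,  0.119]))]
scene tape_mid [(0.72, array([0.587, 0.361, 0.009]))]
scene clock_mid [(0.81, array([ 0.597, -0.37 ,  0.011]))]
top handle [(0.81, array([ 0.567, -0.01 ,  0.078]))]
top cam_axis [(0.97, array([ 0.628, -0.185,  0.077]))]
top crank_pin [(0.69, array([ 0.578, -0.19 ,  0.123]))]
top tape_mid [(0.8, array([0.59 , 0.355, 0.007]))]
top clock_mid [(0.81, array([ 0.588, -0.37 ,  0.014]))]
[ 0.47380377 -0.21091694  0.2438762 ] [ 0.72712048 -0.63533572 -0.134262  ]
```

View pics/c10.png

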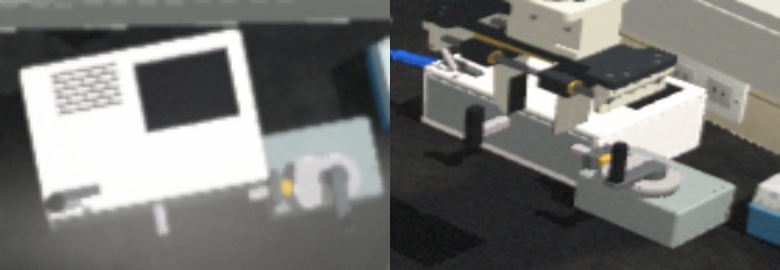

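The drawer is shut with its handle at left-crop (160,218). The cam's nose points at the roller (287,188) and the bolt is out across the drawer's face. I'm handing in.

```bash
python3 -c "
from bench import arm
print(arm.finish_job())"
```

```text
the job is handed in; nothing more can be done
None
```

I handed the job in at about 68 s: all five items (three syringes, two forceps) are in the drawer, it is shut, and the cam is at about 3.1 rad with the bolt out; no verdict came back, and the tape roll and timer were not moved.

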